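Shut the board tray and hold the recessed reset button

ROBOT

A 6-joint arm with a two-finger parallel gripper is mounted at the origin on the work surface. World frame = base frame: x ahead of the robot, y to its left, z up, the work surface at z = 0. Lengths are in mm, angles in rad, forces in N, time in s.
With the tool pointing down it reaches from about 350 to 875 mm from the base axis. Payload 15.5 kg.
Tool frame: the origin (TCP) lies at the very end of the fingers, on their centre line; the grasp point (between the pads) lies behind it (env.grip_depth is the z of the grasp point in the tool frame, in mm); z points along the fingers, y is the line along which they close (so a half turn about z gives the same grasp; the last joint's range is limited). The gripper opens to 85 mm and grips with 20 to 120 N. Pads are 22 mm wide; open, the fingers measure 114 mm over their backs; the gripper's body (76 mm by 85 mm) begins 54 mm behind the grasp point. The pads swing forward as they close: fully open they stand 13 mm farther back than shut.
Start: joints at [-1.405, 0.494, 1.345, -0, 1.302, -0.096], TCP at [161.763, -603.705, 231.277] pointing down, gripper open.
Joint ranges: [-2.91, 2.91], [-0.82, 2.16], [0.22, 2.67], [-1.22, 4.37], [0.12, 2.79], [-3.08, 3.08]. Speed limits (rad/s): [1.89, 1.89, 2.57, 3.01, 3.01, 3.01].

INTERFACE

Orientations are given as a unit quaternion [w, x, y, z].
In Python, from workcell import env gives the robot as it stands.
- The arm moves only by the tool drive_tool, never from a script. Its argument "deltas" is one flat list of numbers, 6 for each row, row after row: the shift along the tool's x, y, z in m, then the turn, a rotation vector about the tool's x, y, z in rad. A call has 1 to 20 rows; each row is the pose to reach, as a shift and turn from the pose commanded when the call began, along the tool's axes at that moment; what a row does not reach only later rows make up. A row lasts 1/10 s, in which the tool goes at most 50 mm and 8.59 degrees, less where a joint would pass 70% of its speed; a pose out of reach is approached as far as the arm can. A call with a gripper value outside its range is refused whole. "hand" is the closure in counts, from 0 (fully open) to 255 (shut), set as the call begins (left out, the last holds). The fingers move at their own pace and stop on an object; the grip force is fixed at half the most. Time passes only in rows, so rows that repeat a pose let the fingers close. It gives the time, the measured TCP pose, the force, the opening and the grip force at its end, in the units of the state.
- env.state(): the state, without advancing time (a new reading comes with each control period).
- env.grab_frame(name): name is "side" or "top" or "wrist"; returns (picture, depth): 480x640x3 uint8, blue, green, red; 480x640 float32, mm along the optical axis (not along the pixel's ray), 0 where there is no reading.
- env.camera_params(name): a dict with "camera_matrix" (3x3 intrinsics, pixels), "rvec" (rotation vector, rad) and "tvec" (3), from world to camera coordinates, as OpenCV has them; the wrist camera has in their place "mount" (4x4, takes a point from camera to tool coordinates, whose origin is the TCP and whose axes are the flange's). Camera axes: x right, y down, z forward; pixel columns grow to the right and rows downward; lengths in mm; the calibration is good to about 2 mm. A picture is of the moment at which its call begins: read the wrist's pose just before it. camera_params takes no time and is no camera call.
- env.sign_off(): hands the job in; it is judged then, once.
The state is a dict: "clock": time; "joint_positions": joint angles; "joint_vel": joint speeds; "joint_torque": joint torques, N m; "eef_pos": TCP position; "tcp_rot": TCP orientation; "ft_force": force on the tool from outside, world axes, zero at the start; "wrist_torque": the same for the moment, N m; "opening": opening from 0.0 (shut) to 1.0 (fully open); "finger_force": force on a finger pad.
Only numpy, scipy, OpenCV 4.12 (cv2) and the standard library are available. Lean on these libraries where they do the work, as an engineer would, in place of code of your own. Each camera call takes 0.05 s, during which the arm holds its last target. There are 200 camera calls.

TASK

The controller box has had its board changed and its blue-fronted board tray still sticks out: push the tray fully home. Then take the yellow-handled stylus out of the tool stand, reach its steel rod through the round hole in the top of the box and hold the recessed red reset button all the way down; finish like that, still gripping the stylus and holding the button down. Leave the screwdriver in the stand and the other things on the bench where they are.

Things in the scene. Friction and masses are not known exactly. Their poses are not given: they have to be found in the camera images.
- box: Black controller box with grey top, fixed to the bench, 150 (x) x 130 (y) x 62 mm high (walls and top 4 mm thick); aluminium fins add 22 mm at its back (+x). Origin: centre of its underside, on the bench. Its x axis points from the front, where the tray comes out, to the back; z up. It stands anywhere on the left or right of the bench, turned up to 0.4 rad.
- hole (a point): Centre of the round hole, 18 mm in diameter and ringed in white, in the 4 mm thick top of the box, level with the top face (62 mm above the bench), 15 mm behind the box's origin along its x. Axes as the box. The hole is straight above the button when the tray is home.
- tray (a joint): How far the board tray is out of the box, m: 0 = fully home, stop; up to 0.075. It slides along the box's x axis, pushed toward +x to close, with about 2 N of friction, and stays where it is left.
- tray_front (a point): Centre of the outer face of the tray's blue front panel, which is 130 mm wide (y) and 50 mm high, from 8 to 58 mm above the bench, this point at 33 mm; it faces the box's -x. When home it lies 83 mm ahead of the box's origin, the panel (8 mm thick) closed against the box. Axes as the box.
- reset (a joint): How far the red reset button is pressed down, m: 0 = up, 0.005 = fully down, stop. A spring pushes back with 1.5 N at first and 5 N when fully down.
- reset_top (a point): Centre of the top face of the red button, 20 mm in diameter, which is mounted on the board in the tray and travels with it. Unpressed it is 34 mm above the bench, thus 28 mm below the box's top face. z up.
- stand: Wooden tool stand, fixed to the bench, 60 (x) x 140 (y) x 65 mm high, with two upright through-sockets 12 mm wide at 36 mm either side of its centre along its y; the stylus is in one, the screwdriver in the other. Origin: centre of its underside; turned up to 0.4 rad.
- stylus: The stylus, 120 mm long, about 45 g, upright in its socket. Origin: the flat lower tip of its steel rod, z up along it. Rod 7 mm in diameter from 0 to 55 mm; yellow collar 22 mm in diameter from 55 to 61 mm, which rests on the stand; round yellow handle 16 mm in diameter from 61 to 120 mm, with one narrow black band near the top. In the stand its tip is 10 mm above the bench and its top 130 mm.
- driver: Screwdriver, red handle with two black bands, same shape and size as the stylus, in the other socket. Origin: lower tip. Stays there.
- bottle: Bystander: clear water bottle, 60 mm in diameter, 190 mm high. Origin: centre of its underside.
- spool: Bystander: solder spool, 52 mm in diameter, 37 mm high. Origin: centre of its underside.
- jar: Bystander: small amber jar, 48 mm in diameter, 50 mm high. Origin: centre of its underside.
- pliers: Bystander: blue-handled pliers lying flat, 165 mm long, 12 mm high. Origin: near the middle, on the bench.
- board: Bystander: green circuit board, 110 x 150 mm, 26 mm high with its parts. Origin: centre of its underside.

How it is judged:
By the outcome, as a careful person would: the job done as asked, in the order asked, and still so for the second after the job is handed in, while the arm keeps its last pose, push and grip.
It also fails if it takes over 54 s, if anything falls off the work surface, if the arm or the gripper's body presses on something with over 40 N, if the wrist force passes 120 N, or if a joint passes its speed limit or range.

## Working session

There is one attempt and no reset: what is moved stays moved. The work goes in short steps, Python scripts to look and compute and a tool call to move; the robot and the scene stay as the last step left them, time stands still between calls to the robot, and variables do not carry over. Pictures are saved under pics/ and viewed, at most 10 in all, crops included, and the job is handed in when it is done.

Besides the shell and the picture viewer there is one more tool, called after "Request:" by a JSON object that holds its "name" and its "arguments". drive_tool: Moves the arm, as the interface text tells. Its arguments: {"type":"object","properties":{"deltas":{"type":"array","items":{"type":"number"}},"hand":{"type":"number"}},"required":["deltas"]}

```bash
mkdir -p pics
python3 - <<'E'
from workcell import env
import cv2,numpy as np
s=env.state();print(s['clock'],s['eef_pos'],s['tcp_rot'],env.grip_depth)
for n in ['top','side']:
    p,d=env.grab_frame(n);cv2.imwrite(f'pics/{n}0.png',p);np.savez(f'{n}0.npz',p=p,d=d)
    c=env.camera_params(n);R=cv2.Rodrigues(np.array(c['rvec']))[0];print(n,c['camera_matrix'],-R.T@np.array(c['tvec']).ravel(),R)
print(env.camera_params('wrist'))
E
```

```text
0.0 [ 161.68799055 -603.34650063  230.69906545] [-6.09594383e-04  9.91443118e-01  1.30538001e-01 -4.00126533e-05] -18.700000000000003
top [[486.65974182   0.         323.01259918]
 [  0.         486.65974182 237.49397781]
 [  0.           0.           1.        ]] [ 444.61336565   -2.60468302 1121.21548896] [[ 1.43739801e-02 -9.99893193e-01  2.64417375e-03]
 [-9.86908292e-01 -1.46120657e-02 -1.60619149e-01]
 [ 1.60640631e-01 -3.00820549e-04 -9.87012916e-01]]
side [[616.3958989    0.         308.17964311]
 [  0.         616.3958989  243.17940652]
 [  0.           0.           1.        ]] [ 320.77843876 -821.97014998  907.82230579] [[ 0.9520211  -0.30533838  0.02059832]
 [-0.19991117 -0.67144585 -0.7135797 ]
 [ 0.23171393  0.6752251  -0.70027117]]
{'camera_matrix': array([[383.9316147 ,   0.        , 321.05021386],
       [  0.        , 383.9316147 , 237.6308556 ],
       [  0.        ,   0.        ,   1.        ]]), 'mount': array([[-1.44011811e-04, -9.52476921e-01, -3.04610727e-01,
         7.84200625e+01],
       [ 9.99999816e-01,  4.22100547e-05, -6.04758374e-04,
         4.57034395e-01],
       [ 5.88876029e-04, -3.04610758e-01,  9.52476740e-01,
        -1.41987190e+02],
       [ 0.00000000e+00,  0.00000000e+00,  0.00000000e+00,
         1.00000000e+00]])}
```

View pics/top0.png

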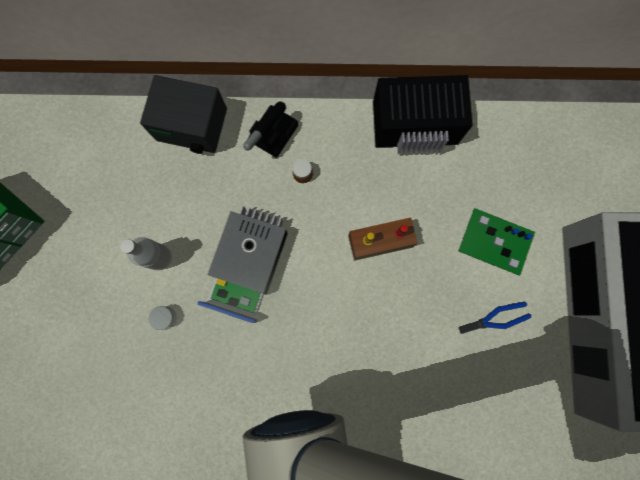

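View pics/side0.png

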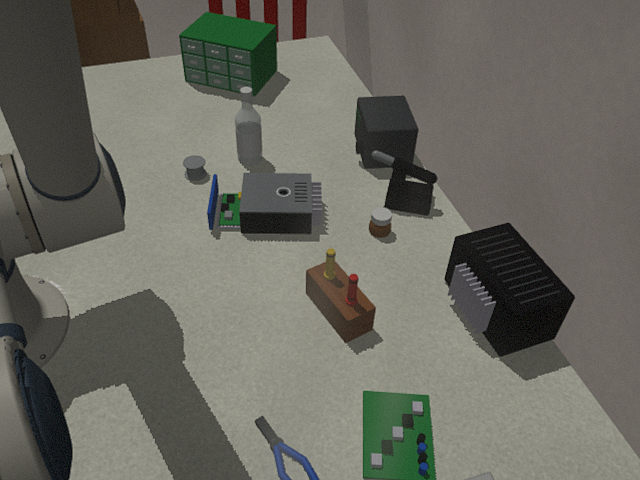

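The top view shows the box with its hole at about (249,245), the blue tray front from (199,304) to (256,320), the yellow stylus at (370,238) and the red driver at (404,230). In the side view the hole is at (284,192), the stylus at (330,257) and the tray front at (213,202).

```bash
cat > h.py <<'E'
from workcell import env
import cv2,numpy as np
from scipy.spatial.transform import Rotation as Ro
def cam(n,s=None):
    c=env.camera_params(n);K=np.array(c['camera_matrix'])
    if n=='wrist':
        w,x,y,z=s['tcp_rot'];T=np.eye(4);T[:3,:3]=Ro.from_quat([x,y,z,w]).as_matrix();T[:3,3]=s['eef_pos']
        M=T@np.array(c['mount']);return K,M[:3,:3],M[:3,3]
    R=cv2.Rodrigues(np.array(c['rvec']))[0];return K,R.T,-R.T@np.array(c['tvec']).ravel()
def plane(C,uv,z):
    K,R,o=C;uv=np.atleast_2d(uv).astype(float)
    d=np.c_[uv,np.ones(len(uv))]@np.linalg.inv(K).T@R.T
    return o+d*((z-o[2])/d[:,2])[:,None]
def ray(C,uv):
    K,R,o=C;d=R@np.linalg.inv(K)@np.r_[uv,1.];return o,d/np.linalg.norm(d)
def meet(C1,u1,C2,u2):
    o1,d1=ray(C1,u1);o2,d2=ray(C2,u2);A=np.c_[d1,-d2];t=np.linalg.lstsq(A,o2-o1,rcond=None)[0]
    p,q=o1+d1*t[0],o2+d2*t[1];return (p+q)/2,np.linalg.norm(p-q)
def mask(p,lo,hi,roi):
    h=cv2.cvtColor(p,cv2.COLOR_BGR2HSV);m=cv2.inRange(h,np.array(lo),np.array(hi));r=np.zeros_like(m)
    x0,y0,x1,y1=roi;r[y0:y1,x0:x1]=m[y0:y1,x0:x1];return r
def uvs(m): return np.argwhere(m>0)[:,::-1]
E
python3 - <<'E'
from h import *
T=np.load('top0.npz')['p'];S=np.load('side0.npz')['p'];ct,cs=cam('top'),cam('side')
# hole
rt=uvs(mask(T,(0,0,170),(180,60,255),(235,230,265,260)));rs=uvs(mask(S,(0,0,150),(180,60,255),(270,180,300,205)))
print(len(rt),len(rs));
for a in (rt,rs): print((a.min(0)+a.max(0))/2, a.mean(0))
print('hole',plane(ct,rt.mean(0),62),plane(cs,rs.mean(0),62),meet(ct,rt.mean(0),cs,rs.mean(0)))
# blue panel, top edge z=58
b=uvs(mask(T,(105,90,40),(130,255,255),(190,290,265,330)));r=cv2.minAreaRect(b.astype(np.float32));print('blue',r)
P=plane(ct,cv2.boxPoints(r),58);print(P.round(1))
# box top corners by grey mask
for n,I,c,roi in (('top',T,ct,(205,205,292,300)),('side',S,cs,(238,165,316,210))):
    m=mask(I,(0,0,65),(180,60,130),roi);u=uvs(m);print(n,len(u));
    cn=max(cv2.findContours(m,0,2)[0],key=cv2.contourArea);r=cv2.minAreaRect(cn);P=plane(c,cv2.boxPoints(r),62);print(r,P[:,:2].round(1).tolist())
# handles
for nm,lo,hi,rt_,rs_ in (('sty',(20,100,60),(35,255,255),(355,225,385,250),(318,245,342,285)),('drv',(0,120,60),(8,255,255),(392,220,416,242),(343,270,362,310))):
    a=uvs(mask(T,lo,hi,rt_));b=uvs(mask(S,lo,hi,rs_));print(nm,len(a),len(b),a.min(0),a.max(0),b.min(0),b.max(0));
    print(plane(ct,a.mean(0),110))
for n,I,roi in (('top',T,(350,220,420,262)),('side',S,(300,240,380,345))):
    m=mask(I,(3,60,30),(15,220,200),roi);print(n,cv2.minAreaRect(uvs(m).astype(np.float32)))
cv2.imwrite('pics/c1.png',np.hstack([cv2.resize(T[195:335,190:290],(400,560),interpolation=2),cv2.resize(T[210:270,340:430],(400,267),interpolation=2) if 0 else cv2.resize(S[240:310,310:360],(400,560),interpolation=2)]))
E
```

```text
0 6Traceback (most recent call last):
  File "<stdin>", line 6, in <module>
    return umr_minimum(a, axis, None, out, keepdims, initial, where)
ValueError: zero-size array to reduction operation minimum which has no identity
```

```bash
cat > m.py <<'E'
from h import *
T=np.load('top0.npz')['p'];S=np.load('side0.npz')['p'];ct,cs=cam('top'),cam('side')
cv2.imwrite('pics/c1.png',np.hstack([cv2.resize(T[195:335,190:290],(400,560),interpolation=2),cv2.resize(S[240:310,310:360],(400,560),interpolation=2)]))
def ring(I,roi):
    x0,y0,x1,y1=roi;g=cv2.cvtColor(I,6)[y0:y1,x0:x1].astype(float);med=np.median(g);print('g',med,g.max(),g.min())
    w=np.clip(g-med-20,0,None);yy,xx=np.mgrid[y0:y1,x0:x1];return np.array([(w*xx).sum(),(w*yy).sum()])/w.sum()
a,b=ring(T,(240,236,259,254)),ring(S,(274,184,294,200))
print('hole',a,b,plane(ct,a,62),plane(cs,b,62),meet(ct,a,cs,b))
b=uvs(mask(T,(105,90,40),(130,255,255),(190,290,265,330)));r=cv2.minAreaRect(b.astype(np.float32));print('blue',r)
print(plane(ct,cv2.boxPoints(r),58)[:,:2].round(1).tolist())
for n,I,c,roi in (('top',T,ct,(205,205,292,300)),('side',S,cs,(238,165,316,210))):
    m=mask(I,(0,0,60),(180,70,135),roi)
    cn=max(cv2.findContours(m,0,2)[0],key=cv2.contourArea);r=cv2.minAreaRect(cn);P=plane(c,cv2.boxPoints(r),62);print(n,r,P[:,:2].round(1).tolist())
for nm,lo,hi,rt_,rs_ in (('sty',(18,100,50),(38,255,255),(355,225,385,250),(318,245,342,285)),('drv',(0,120,50),(8,255,255),(392,220,416,242),(343,270,362,310))):
    a=uvs(mask(T,lo,hi,rt_));b=uvs(mask(S,lo,hi,rs_));print(nm,len(a),len(b),*[ (x.min(0),x.max(0)) for x in (a,b) if len(x)])
    if len(a) and len(b): print(plane(ct,a.mean(0),105)[0],plane(cs,b.mean(0),100)[0])
E
python3 m.py
```

```text
g 88.0 167.0 7.0
g 87.0 163.0 8.0
hole [248.55081602 244.6194362 ] [283.15014368 191.5466954 ] [[598.70784839 160.56830731  62.        ]] [[597.47486613 159.07825023  62.        ]] (array([598.46870469, 160.88592275,  60.42397073]), np.float64(0.9422362310367125))
blue ((225.50001525878906, 311.5000305175781), (58.185909271240234, 3.162278175354004), 18.43494987487793)
[[468.3, 266.8], [474.7, 265.0], [437.2, 144.0], [430.8, 145.9]]
top ((253.76220703125, 250.89271545410156), (72.70909118652344, 87.59503936767578), 19.885164260864258) [[520.3, 252.9], [705.0, 196.2], [651.0, 42.3], [469.2, 102.7]]
side ((277.5, 187.0), (44.0, 75.0), 90.0) [[530.5, 275.5], [692.1, 228.5], [645.2, 86.1], [496.2, 130.1]]
sty 121 209 (array([363, 232]), array([374, 245])) (array([323, 249]), array([335, 279]))
[609.10424249 -98.95976597 105.        ] [ 608.18630505 -107.43895906  100.        ]
drv 133 239 (array([394, 225]), array([408, 238])) (array([345, 274]), array([357, 305]))
[ 626.00382667 -168.01784109  105.        ] [ 625.41560894 -175.74915844  100.        ]
```

View pics/c1.png

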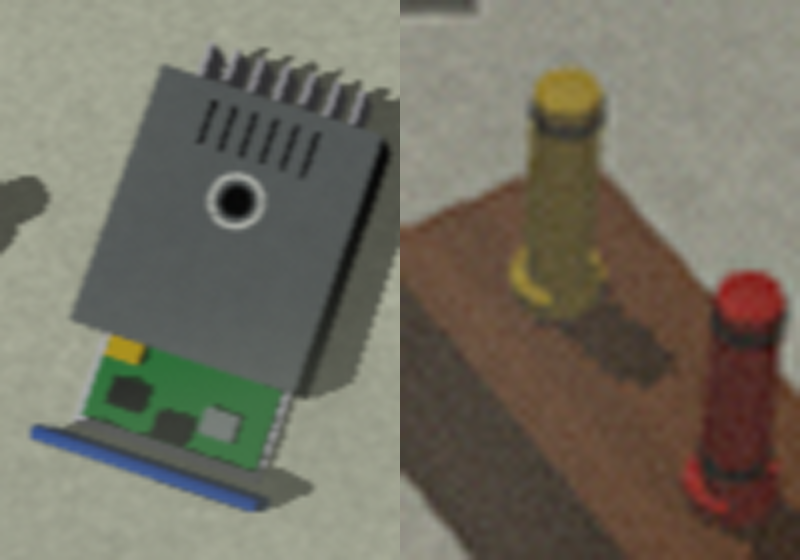

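The crop shows the hole ring centred at crop (236,201), the blue panel from (35,430) to (265,505), and the stylus cap at crop (568,95), i.e. side pixel (331,252). The panel edge and the hole both give a box yaw of about -0.30, with the tray about 50 mm out. I'll close the fingers, turn and move across.

Request:
{"name": "drive_tool", "arguments": {"deltas": [0.42, -0.29, 0, 0, 0, 0.563, 0.42, -0.29, 0, 0, 0, 0.563, 0.42, -0.29, 0, 0, 0, 0.563, 0.42, -0.29, 0, 0, 0, 0.563, 0.42, -0.29, 0, 0, 0, 0.563, 0.42, -0.29, 0, 0, 0, 0.563, 0.42, -0.29, 0, 0, 0, 0.563, 0.42, -0.29, 0, 0, 0, 0.563, 0.42, -0.29, 0, 0, 0, 0.563, 0.42, -0.29, 0, 0, 0, 0.563, 0.42, -0.29, 0, 0, 0, 0.563, 0.42, -0.29, 0, 0, 0, 0.563], "hand": 255}}

```text
clock: 1.3
eef_pos: [493.7, -212.7, 231.0]
tcp_rot: [-0.0, 0.989, -0.148, -0.0]
ft_force: [-0.8, 0.1, 0.4]
opening: 0.0
finger_force: 0.0
```

```bash
cat >> h.py <<'E'
def head(s):
    w,x,y,z=s['tcp_rot'];R=Ro.from_quat([x,y,z,w]).as_matrix();return np.arctan2(R[1,0],R[0,0]),R
def go(x,y,z,hd=None):
    s=env.state();h,R=head(s);p=np.array(s['eef_pos']);d=R.T@(np.array([x,y,z])-p)
    print('t',round(s['clock'],2),'at',p.round(1),'head',round(h,3),'tilt',R[:,2].round(4),'delta',d.round(1),'turn',None if hd is None else round((h-hd+np.pi)%(2*np.pi)-np.pi,3),'F',np.round(s['ft_force'],1),'J',np.round(s['joint_positions'],2))
E
python3 -c "
from h import *
go(415,217,230,-.301)
print(plane(cam('side'),[331,251.9],130))"
```

```text
t 1.3 at [ 493.7 -212.7  231. ] head -0.298 tilt [-1.e-04  5.e-04 -1.e+00] delta [-201.3 -387.7    1.2] turn 0.003 F [-0.8  0.1  0.4] J [-0.52  0.37  1.56  0.    1.21  1.35]
[[ 610.30248002 -104.63560105  130.        ]]
```

Request:
{"name": "drive_tool", "arguments": {"deltas": [-0.2, -0.388, 0, 0, 0, 0.003, -0.2, -0.388, 0, 0, 0, 0.003, -0.2, -0.388, 0, 0, 0, 0.003, -0.2, -0.388, 0, 0, 0, 0.003, -0.2, -0.388, 0, 0, 0, 0.003, -0.2, -0.388, 0, 0, 0, 0.003, -0.2, -0.388, 0, 0, 0, 0.003, -0.2, -0.388, 0, 0, 0, 0.003, -0.2, -0.388, 0, 0, 0, 0.003, -0.2, -0.388, 0, 0, 0, 0.003, -0.2, -0.388, 0, 0, 0, 0.003]}}

```text
clock: 2.4
eef_pos: [416.3, 214.8, 231.1]
tcp_rot: [0.0, 0.989, -0.151, -0.0]
ft_force: [-0.8, -0.3, -0.6]
opening: 0.004
finger_force: 0.0
```

Run:
```python
from h import *
s=env.state();p,d=env.grab_frame('wrist');cv2.imwrite('pics/w1.png',p);C=cam('wrist',s)
go(415,217,30,-.301)
b=mask(p,(105,90,40),(130,255,255),(0,0,640,480));cn=max(cv2.findContours(b,0,2)[0],key=cv2.contourArea)
r=cv2.minAreaRect(cn);print(r);print(plane(C,cv2.boxPoints(r),58)[:,:2].round(1).tolist())
```

```text
t 2.45 at [416.5 214.1 231.1] head -0.304 tilt [-4.e-04 -5.e-04 -1.e+00] delta [ -2.2  -2.4 201.1] turn -0.003 F [-0.2 -0.4 -0.5] J [ 0.35  0.27  1.72 -0.    1.15  2.22]
((317.5, 165.0), (14.0, 157.0), 90.0)
[[479.3, 264.5], [441.4, 143.4], [430.5, 146.1], [468.7, 268.5]]
```

View pics/w1.png

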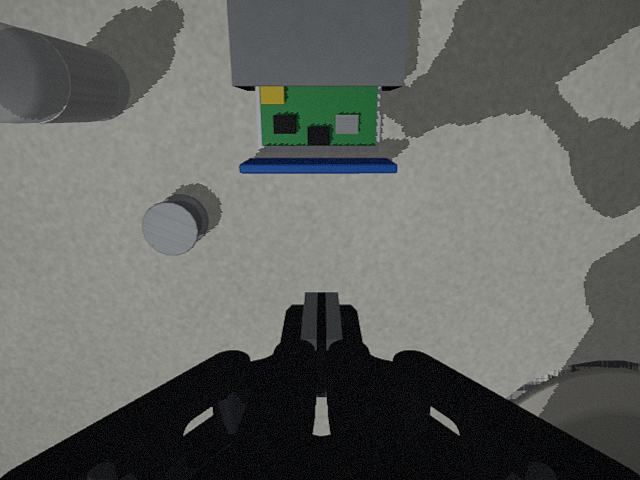

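The wrist picture shows the blue panel level and centred at (318,165), with the box behind it and the closed fingertips at (320,295). The spool is at (170,228) and clear. I'll lower the tool.

Request:
{"name": "drive_tool", "arguments": {"deltas": [0, 0, 0.2, 0, 0, 0, 0, 0, 0.2, 0, 0, 0, 0, 0, 0.2, 0, 0, 0, 0, 0, 0.2, 0, 0, 0, 0, 0, 0.2, 0, 0, 0, 0, 0, 0.2, 0, 0, 0, 0, 0, 0.2, 0, 0, 0]}}

```text
clock: 3.15
eef_pos: [418.0, 214.9, 33.8]
tcp_rot: [-0.001, 0.988, -0.152, 0.002]
ft_force: [-1.2, 0.3, 0.3]
opening: 0.001
finger_force: 0.0
```

Request:
{"name": "drive_tool", "arguments": {"deltas": [0.01, -0.002, 0, 0, 0, 0, 0.02, -0.002, 0, 0, 0, 0, 0.03, -0.002, 0, 0, 0, 0, 0.04, -0.002, 0, 0, 0, 0, 0.05, -0.002, 0, 0, 0, 0, 0.06, -0.002, 0, 0, 0, 0, 0.064, -0.002, 0, 0, 0, 0, 0.066, -0.002, 0, 0, 0, 0, 0.066, -0.002, 0, 0, 0, 0]}}

```text
clock: 4.05
eef_pos: [480.2, 197.0, 31.2]
tcp_rot: [0.0, 0.988, -0.152, 0.0]
ft_force: [0.3, -0.2, 0.3]
opening: -0.002
finger_force: 0.0
```

Request:
{"name": "drive_tool", "arguments": {"deltas": [0.004, 0, 0, 0, 0, 0, 0.008, 0, 0, 0, 0, 0, 0.01, 0, 0, 0, 0, 0, 0.012, 0, 0, 0, 0, 0, 0.012, 0, 0, 0, 0, 0]}}

```text
clock: 4.55
eef_pos: [491.9, 193.5, 31.3]
tcp_rot: [-0.0, 0.988, -0.152, 0.0]
ft_force: [-0.0, -0.3, 0.3]
opening: -0.0
finger_force: 0.1
```

Request:
{"name": "drive_tool", "arguments": {"deltas": [0.001, 0, 0, 0, 0, 0, 0.002, 0, 0, 0, 0, 0, 0.002, 0, 0, 0, 0, 0]}}

```text
clock: 4.85
eef_pos: [493.5, 193.0, 31.3]
tcp_rot: [-0.0, 0.988, -0.152, 0.0]
ft_force: [-1.2, 1.1, -0.2]
opening: 0.002
finger_force: 0.8
```

Request:
{"name": "drive_tool", "arguments": {"deltas": [0.001, 0, 0, 0, 0, 0, 0.002, 0, 0, 0, 0, 0, 0.002, 0, 0, 0, 0, 0]}}

```text
clock: 5.15
eef_pos: [493.5, 192.8, 31.3]
tcp_rot: [0.0, 0.988, -0.152, -0.002]
ft_force: [-13.2, 10.4, 8.2]
opening: 0.002
finger_force: 7.6
```

Request:
{"name": "drive_tool", "arguments": {"deltas": [0.001, 0, 0, 0, 0, 0, 0.002, 0, 0, 0, 0, 0, 0.002, 0, 0, 0, 0, 0]}}

```text
clock: 5.45
eef_pos: [493.5, 192.6, 31.1]
tcp_rot: [0.0, 0.988, -0.152, -0.003]
ft_force: [-23.3, 19.0, 15.0]
opening: 0.001
finger_force: 13.9
```

The tray is against its stop at the position I predicted. I'll back off and rise.

Request:
{"name": "drive_tool", "arguments": {"deltas": [-0.01, 0, 0, 0, 0, 0, -0.04, 0, 0, 0, 0, 0, -0.05, 0, -0.03, 0, 0, 0, -0.06, 0, -0.08, 0, 0, 0, -0.06, 0, -0.13, 0, 0, 0, -0.06, 0, -0.18, 0, 0, 0, -0.06, 0, -0.2, 0, 0, 0, -0.06, 0, -0.2, 0, 0, 0], "hand": 0}}

```text
clock: 6.25
eef_pos: [441.7, 210.2, 234.7]
tcp_rot: [-0.001, 0.988, -0.151, 0.003]
ft_force: [0.1, -0.7, -0.4]
opening: 1.002
finger_force: 0.0
```

```bash
cat > look.py <<'E'
from h import *
import sys
s=env.state();p,d=env.grab_frame('wrist');cv2.imwrite(f'pics/{sys.argv[1]}.png',p);np.savez(sys.argv[1]+'.npz',p=p,d=d);C=cam('wrist',s)
E
python3 - <<'E'
from h import *
import sys
s=env.state();p,d=env.grab_frame('wrist');cv2.imwrite('pics/w2.png',p);C=cam('wrist',s)
go(607,-102,240,1.81)
b=mask(p,(105,90,40),(130,255,255),(200,0,440,480));cn=max(cv2.findContours(b,0,2)[0],key=cv2.contourArea)
r=cv2.minAreaRect(cn);print(r);P=plane(C,cv2.boxPoints(r),58)[:,:2];print(P.round(1).tolist())
x=np.array([np.cos(-.302),np.sin(-.302)]);print('ahead of hole',((np.array([598.3,160.3])-P)@x).round(1))
E
```

```text
t 6.3 at [440.8 209.9 232.7] head -0.304 tilt [ 0.0037  0.001  -1.    ] delta [252.  247.8  -7.1] turn -2.114 F [-0.4  0.7 -1.1] J [ 0.32  0.3   1.67 -0.    1.16  2.2 ]
((323.0, 127.0), (10.0, 160.0), 90.0)
[[531.3, 248.0], [493.1, 126.5], [485.6, 128.4], [524.1, 250.8]]
ahead of hole [90.1 90.4 98.1 97.8]
```

The panel's outer face measures 98 mm ahead of the hole, so the tray is home. Next is above the stylus, with the fingers turned to close across the stand.

Request:
{"name": "drive_tool", "arguments": {"deltas": [0.254, 0.249, 0, 0, 0, -2.114, 0.254, 0.249, 0, 0, 0, -2.114, 0.254, 0.249, 0, 0, 0, -2.114, 0.254, 0.249, 0, 0, 0, -2.114, 0.254, 0.249, 0, 0, 0, -2.114, 0.254, 0.249, 0, 0, 0, -2.114, 0.254, 0.249, 0, 0, 0, -2.114, 0.254, 0.249, 0, 0, 0, -2.114, 0.254, 0.249, 0, 0, 0, -2.114, 0.254, 0.249, 0, 0, 0, -2.114, 0.254, 0.249, 0, 0, 0, -2.114, 0.254, 0.249, 0, 0, 0, -2.114, 0.254, 0.249, 0, 0, 0, -2.114, 0.254, 0.249, 0, 0, 0, -2.114, 0.254, 0.249, 0, 0, 0, -2.114, 0.254, 0.249, 0, 0, 0, -2.114, 0.254, 0.249, 0, 0, 0, -2.114]}}

```text
clock: 8.0
eef_pos: [607.4, -103.9, 230.1]
tcp_rot: [-0.001, 0.619, 0.785, -0.0]
ft_force: [0.6, -0.6, -0.2]
opening: 0.997
finger_force: 0.0
```

Run:
```python
from h import *
s=env.state();p,d=env.grab_frame('wrist');cv2.imwrite('pics/w3.png',p);np.savez('w3.npz',p=p,d=d);C=cam('wrist',s)
go(609,-104,150,1.81)
for nm,lo,hi in (('sty',(18,100,50),(38,255,255)),('drv',(0,120,50),(8,255,255))):
    m=mask(p,lo,hi,(0,0,640,480))
    for c in sorted(cv2.findContours(m,0,2)[0],key=cv2.contourArea)[-3:]: print(nm,cv2.contourArea(c),cv2.boundingRect(c),cv2.minEnclosingCircle(c))
```

```text
t 8.05 at [ 607.5 -103.9  230.4] head 1.806 tilt [-1.2e-03  3.0e-04 -1.0e+00] delta [-0.5  1.5 80.4] turn -0.004 F [-0.3 -0.3  0.4] J [-0.27  0.48  1.37 -0.    1.29 -0.5 ]
sty 0.0 (555, 56, 1, 1) ((555.0, 56.0), 9.999999747378752e-05)
sty 0.0 (544, 56, 1, 1) ((544.0, 56.0), 9.999999747378752e-05)
sty 907.5 (313, 198, 28, 48) ((326.5, 221.5), 23.505416870117188)
drv 0.5 (310, 321, 2, 2) ((310.5, 321.5), 0.7072067856788635)
drv 323.0 (317, 317, 22, 22) ((327.3146667480469, 327.3648681640625), 10.767949104309082)
drv 665.5 (314, 280, 26, 41) ((326.61871337890625, 300.9927978515625), 21.30251693725586)
```

View pics/w3.png

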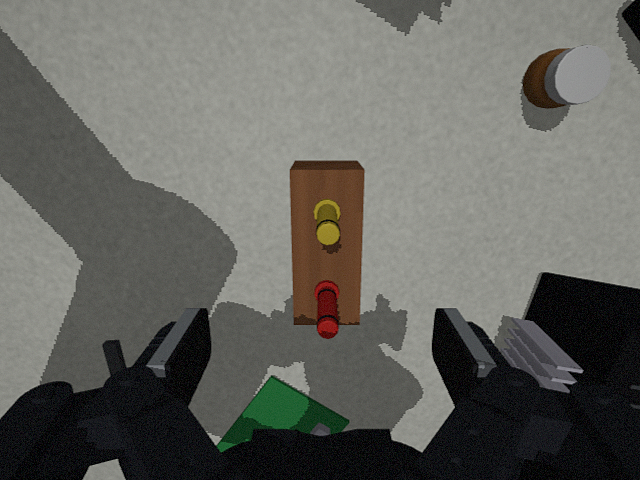

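The wrist picture shows the stylus cap at (328,233) with its collar at (327,211), the driver below it at (328,328), and the open fingers straddling the line at (200,340) and (440,340). The stand is square to the fingers.

Run:
```python
from h import *
s=env.state();C=cam('wrist',s)
print(plane(C,[328,233],130),plane(C,[327,211],68),plane(C,[328,328],130))
K,R,o=C
for z in (230,130):
    q=R.T@(np.array([*s['eef_pos'][:2],z])-o);print('tcp axis',z,(K@q/q[2])[:2])
p=np.load('w3.npz');m=mask(p['p'],(18,100,50),(38,255,255),(300,190,350,260))
for r in range(198,248,3):
    x=np.flatnonzero(m[r]);print(r,(x.min(),x.max()) if len(x) else None,p['d'][r,328],end=' | ')
go(607.5,-103.9,85)
```

```text
[[611.44992201 -99.38385757 130.        ]] [[611.67068596 -99.53497862  68.        ]] [[ 628.4017528  -168.47835942  130.        ]]
tcp axis 230 [320.0032662  311.39075115]
tcp axis 130 [320.58233596 237.99480079]
198 (np.int64(327), np.int64(327)) 310.23553 | 201 (np.int64(319), np.int64(334)) 308.47745 | 204 (np.int64(316), np.int64(337)) 304.27777 | 207 (np.int64(314), np.int64(339)) 294.616 | 210 (np.int64(313), np.int64(339)) 285.40985 | 213 (np.int64(313), np.int64(340)) 277.39514 | 216 (np.int64(314), np.int64(339)) 267.5217 | 219 (np.int64(315), np.int64(338)) 260.90582 | 222 (np.int64(317), np.int64(337)) 253.30331 | 225 (np.int64(316), np.int64(336)) 252.16791 | 228 (np.int64(318), np.int64(338)) 251.34874 | 231 (np.int64(316), np.int64(339)) 253.19719 | 234 (np.int64(316), np.int64(339)) 254.36154 | 237 (np.int64(317), np.int64(338)) 253.83046 | 240 (np.int64(318), np.int64(337)) 255.07458 | 243 (np.int64(321), np.int64(334)) 256.80978 | 246 None 325.0875 | t 8.05 at [ 607.5 -103.9  230.4] head 1.806 tilt [-1.2e-03  3.0e-04 -1.0e+00] delta [-1.000e-01  2.000e-01  1.454e+02] turn None F [-0.3 -0.3  0.4] J [-0.27  0.48  1.37 -0.    1.29 -0.5 ]
```

Request:
{"name": "drive_tool", "arguments": {"deltas": [0.0034, 0.005, 0.03, 0, 0, 0, 0.0034, 0.005, 0.07, 0, 0, 0, 0.0034, 0.005, 0.11, 0, 0, 0, 0.0034, 0.005, 0.14, 0, 0, 0, 0.0034, 0.005, 0.15, 0, 0, 0, 0.0034, 0.005, 0.15, 0, 0, 0]}}

```text
clock: 8.65
eef_pos: [611.2, -99.3, 80.3]
tcp_rot: [-0.001, 0.618, 0.786, -0.0]
ft_force: [-0.5, -0.1, 0.2]
opening: 1.0
finger_force: 0.0
```

Request:
{"name": "drive_tool", "arguments": {"deltas": [0, 0, 0, 0, 0, 0, 0, 0, 0, 0, 0, 0, 0, 0, 0, 0, 0, 0, 0, 0, 0, 0, 0, 0, 0, 0, 0, 0, 0, 0, 0, 0, 0, 0, 0, 0, 0, 0, 0, 0, 0, 0, 0, 0, 0, 0, 0, 0, 0, 0, 0, 0, 0, 0], "hand": 255}}

```text
clock: 9.55
eef_pos: [612.1, -99.5, 81.8]
tcp_rot: [0.0, 0.618, 0.786, 0.0]
ft_force: [-1.9, 1.2, 8.1]
opening: 0.171
finger_force: 58.3
```

Request:
{"name": "drive_tool", "arguments": {"deltas": [0, 0, -0.005, 0, 0, 0, 0, 0, -0.015, 0, 0, 0, 0, 0, -0.03, 0, 0, 0, 0, 0, -0.05, 0, 0, 0, 0, 0, -0.07, 0, 0, 0, 0, 0, -0.09, 0, 0, 0, 0, 0, -0.1, 0, 0, 0, 0, 0, -0.1, 0, 0, 0]}}

```text
clock: 10.35
eef_pos: [612.5, -99.6, 182.9]
tcp_rot: [0.001, 0.618, 0.786, 0.001]
ft_force: [0.1, -0.2, -1.2]
opening: 0.173
finger_force: 58.4
```

Run:
```python
from h import *
s=env.state();p,d=env.grab_frame('wrist');C=cam('wrist',s);cv2.imwrite('pics/w4.png',p)
go(598.2,160.5,181,1.806);print(s['opening'],s['finger_force'])
```

```text
t 10.4 at [612.  -99.5 181.7] head 1.81 tilt [ 1.e-03 -2.e-04 -1.e+00] delta [255.9  48.2   0.6] turn 0.004 F [-0.6  0.7 -0.8] J [-0.26  0.54  1.42  0.    1.19 -0.5 ]
0.1726365065184601 58.38579475879669
```

View pics/w4.png

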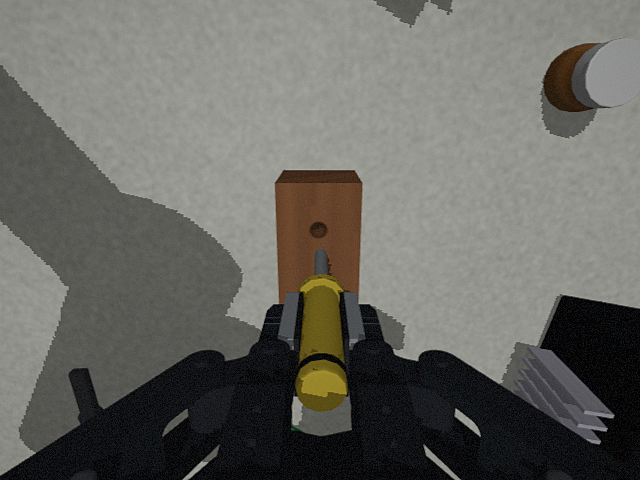

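The stylus is held upright and clear of the stand, with its rod tip at (320,251) and the empty socket at (319,230). I'll carry it to above the hole.

Request:
{"name": "drive_tool", "arguments": {"deltas": [0.04, 0.008, 0, 0, 0, 0.004, 0.08, 0.015, 0, 0, 0, 0.004, 0.12, 0.023, 0, 0, 0, 0.004, 0.16, 0.03, 0, 0, 0, 0.004, 0.2, 0.038, 0, 0, 0, 0.004, 0.235, 0.044, 0.01, 0, 0, 0.004, 0.256, 0.048, 0.02, 0, 0, 0.004, 0.256, 0.048, 0.02, 0, 0, 0.004, 0.256, 0.048, 0.02, 0, 0, 0.004, 0.256, 0.048, 0.02, 0, 0, 0.004]}}

```text
clock: 11.4
eef_pos: [597.9, 159.8, 161.0]
tcp_rot: [-0.0, 0.62, 0.785, -0.0]
ft_force: [0.0, -0.4, -0.2]
opening: 0.169
finger_force: 58.4
```

Run:
```python
from h import *
s=env.state();p,d=env.grab_frame('wrist');C=cam('wrist',s);cv2.imwrite('pics/w5.png',p[150:450,170:470].repeat(2,0).repeat(2,1));np.savez('w5.npz',p=p,d=d)
go(598.2,160.5,130,1.806)
K,R,o=C
for z in (90,84,62):
    q=R.T@(np.array([*s['eef_pos'][:2],z])-o);print('axis',z,(K@q/q[2])[:2])
g=cv2.cvtColor(p,6);m=mask(p,(0,0,140),(180,60,255),(270,180,380,280))
for c in sorted(cv2.findContours(m,0,2)[0],key=cv2.contourArea)[-3:]:
    if len(c)>5: e=cv2.fitEllipse(c);print(cv2.contourArea(c),e,plane(C,e[0],62))
```

```text
t 11.45 at [598.  159.7 161.3] head 1.805 tilt [-1.e-04 -1.e-04 -1.e+00] delta [ 0.8  0.4 31.3] turn -0.001 F [-0.1  0.  -1.6] J [ 0.16  0.56  1.44 -0.    1.14 -0.07]
axis 90 [320.38953092 253.06380113]
axis 84 [320.4120282 249.6669776]
axis 62 [320.48582684 238.5242578 ]
428.5 ((321.1193542480469, 236.93775939941406), (41.282257080078125, 43.40443801879883), 88.79637908935547) [[598.04950778 160.92274368  62.        ]]
```

View pics/w5.png

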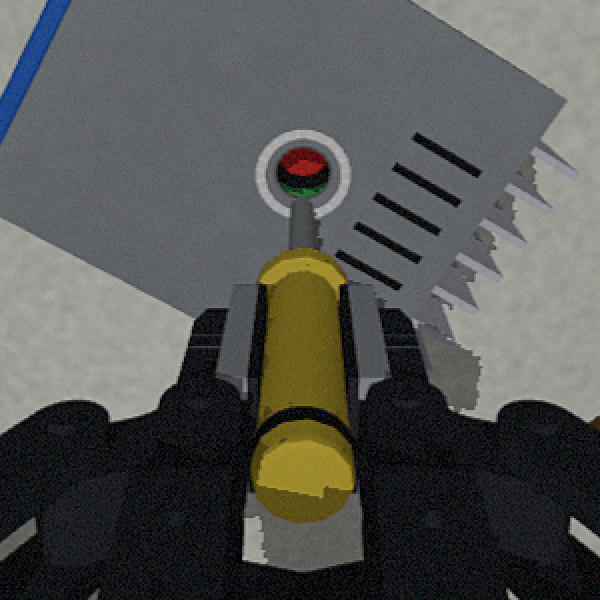

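The crop shows the hole ring centred at (303,173) with the red button visible through it, and the rod tip just below at (302,200). The tool needs about 1 mm more in world y, then it can go down through the hole.

Request:
{"name": "drive_tool", "arguments": {"deltas": [0.0012, 0.0002, 0, 0, 0, 0, 0.0012, 0.0002, 0.01, 0, 0, 0, 0.0012, 0.0002, 0.02, 0, 0, 0, 0.0012, 0.0002, 0.03, 0, 0, 0, 0.0012, 0.0002, 0.04, 0, 0, 0, 0.0012, 0.0002, 0.048, 0, 0, 0, 0.0012, 0.0002, 0.052, 0, 0, 0, 0.0012, 0.0002, 0.052, 0, 0, 0]}}

```text
clock: 12.25
eef_pos: [597.5, 161.8, 108.6]
tcp_rot: [-0.0, 0.619, 0.785, -0.0]
ft_force: [0.5, 0.9, -0.0]
opening: 0.173
finger_force: 58.4
```

Request:
{"name": "drive_tool", "arguments": {"deltas": [0, 0, 0.001, 0, 0, 0, 0, 0, 0.002, 0, 0, 0, 0, 0, 0.003, 0, 0, 0, 0, 0, 0.004, 0, 0, 0, 0, 0, 0.004, 0, 0, 0]}}

```text
clock: 12.75
eef_pos: [597.9, 161.9, 105.4]
tcp_rot: [0.0, 0.619, 0.785, 0.0]
ft_force: [-0.0, 0.3, 1.0]
opening: 0.171
finger_force: 58.4
```

Request:
{"name": "drive_tool", "arguments": {"deltas": [0, 0, 0.001, 0, 0, 0, 0, 0, 0.002, 0, 0, 0, 0, 0, 0.003, 0, 0, 0, 0, 0, 0.003, 0, 0, 0]}}

```text
clock: 13.15
eef_pos: [597.9, 161.8, 102.3]
tcp_rot: [0.0, 0.619, 0.785, 0.0]
ft_force: [-0.7, 0.5, 4.3]
opening: 0.168
finger_force: 58.4
```

Request:
{"name": "drive_tool", "arguments": {"deltas": [0, 0, 0.001, 0, 0, 0, 0, 0, 0.002, 0, 0, 0, 0, 0, 0.002, 0, 0, 0]}}

```text
clock: 13.45
eef_pos: [598.0, 161.9, 100.6]
tcp_rot: [0.0, 0.619, 0.785, 0.0]
ft_force: [-0.5, -0.1, 8.4]
opening: 0.169
finger_force: 59.3
```

Request:
{"name": "drive_tool", "arguments": {"deltas": [0, 0, 0.001, 0, 0, 0, 0, 0, 0.001, 0, 0, 0, 0, 0, 0.001, 0, 0, 0, 0, 0, 0.001, 0, 0, 0, 0, 0, 0.001, 0, 0, 0]}}

```text
clock: 13.95
eef_pos: [598.3, 161.9, 100.3]
tcp_rot: [0.001, 0.619, 0.785, 0.001]
ft_force: [-2.1, -0.5, 17.0]
opening: 0.172
finger_force: 60.5
```

Run:
```python
from h import *
go(598,161,100.8)
s=env.state();p,d=env.grab_frame('wrist');q,_=env.grab_frame('top');cv2.imwrite('pics/w6.png',np.hstack([p[150:450,170:470].repeat(2,0).repeat(2,1)[:, ::1][:,:450],cv2.resize(q[180:340,180:273],(349,600),interpolation=2)]))
```

```text
t 13.95 at [598.3 161.9 100.3] head 1.806 tilt [ 1.5e-03  3.0e-04 -1.0e+00] delta [-0.9 -0.5 -0.5] turn None F [-2.1 -0.5 17. ] J [ 0.17  0.63  1.5   0.    1.01 -0.07]
```

View pics/w6.png

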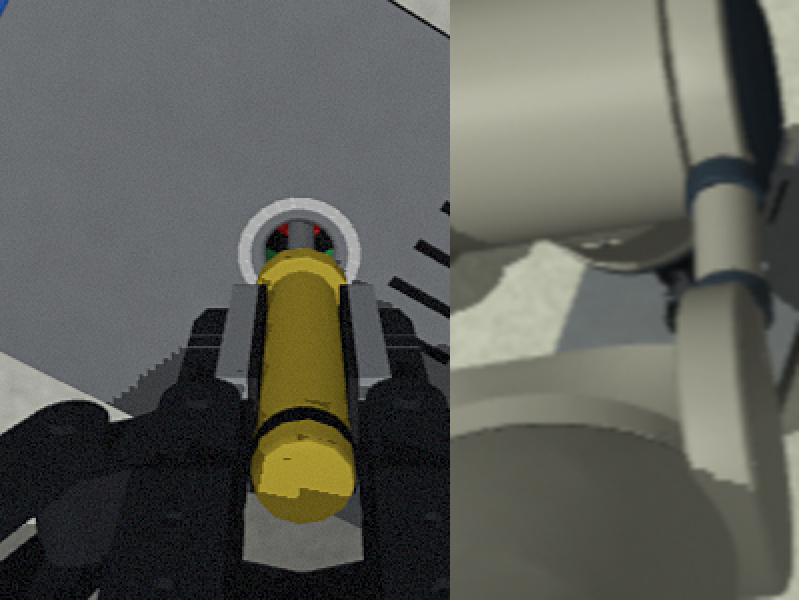

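The rod passes through the ring at (300,235) onto the red button. The push rose from 8 to 17 N with only 0.3 mm of travel, so the button is at its stop. I'll hand the job in.

```bash
python3 -c "
from workcell import env
print(env.sign_off())"
```

```text
the job is handed in; nothing more can be done
None
```

The tray is fully home, the stylus is still in the gripper, and its rod is holding the reset button at its stop (about 17 N); I handed the job in at about 14 s.

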